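Restart the sanding bench after a tripped breaker

TASK

The power strip's overload breaker has tripped and the machines have dropped out. With the fingertips, lightly press in the strip's popped-out reset button, then the air cleaner's start button, and only then the sander's start button, each until it stays well in. Do not press the mushroom-headed stop buttons, do not push hard on anything, and leave the loose things on the bench where they are.

Things in the scene. Friction and masses are not known exactly. Their poses are not given: they have to be found in the camera images.
- strip: aluminium power strip screwed to the bench, 60 mm (x) x 332 mm (y) x 45 mm high, with a 30 mm high grey cable trunking along its +x side and two black plugs standing 23 mm above its top. Origin under the strip's centre on the bench, y along its length. The overload breaker is the single small round button near its +y end, 112 mm from the centre; the rest of the top carries sockets and plugs
- breaker_top (a point): centre of the flat top of the breaker's reset button, a grey round button that has popped out and stands 14 mm above the strip's top (59 mm above the bench). z is up, out of the strip. 16 mm diameter; slides in along z with about 3 N and stays where pushed; past its end a sprung cap gives 4 mm more (4 to 14 N)
- breaker (a joint): reset button of the breaker, m pushed in: about 0 standing out, 0.008 fully in; counts as pushed in from 0.005
- cleaner: bench air cleaner: black steel box 260 mm (x) x 300 mm (y), top 200 mm above the bench, with a louvred intake on its front (-x) face, a steel tube handle 258 mm high along the back of its top, and a grey switch box (84 x 130 x 30 mm, its face 230 mm above the bench) at the front of its top. Origin under its centre on the bench. It may stand left or right of the sander
- cleaner_start_top (a point): centre of the flat top of the air cleaner's START button, the plain round one on the switch box, standing 14 mm out of the level face (244 mm above the bench), 56 mm from its stop button, on its +y side. z is up. 24 mm diameter; slides in along z with about 3 N and stays where pushed; past its end a sprung cap gives 4 mm more (4 to 14 N)
- cleaner_start (a joint): air cleaner's start button, m pushed in: about 0 standing out, 0.008 fully in; counts as pushed in from 0.005
- cleaner_stop_top (a point): mushroom-headed STOP button of the air cleaner: grey, 38 mm across, standing 24 mm out of its face, the taller and wider of the pair. Point at the centre of its top, z out of the face. Not to be pressed
- cleaner_stop (a joint): m pushed in, 0 at rest, sprung
- sander: bench belt and disc sander: grey cast base 260 mm (x) x 460 mm (y), belt arm along y with its top 191 mm above the bench, a fence up to 229 mm, a 150 mm disc at the +y end facing -x with its guard up to 214 mm and an aluminium work rest 130 mm high before it; a sloped switch console sticks out at the front (-x). Origin under the base's centre on the bench
- sander_start_top (a point): centre of the top of the sander's START button, the plain round one on the console, standing 14 mm out of its face (about 88 mm above the bench), 56 mm from its stop button, on its +y side. z points out of the sloped face, 0.40 rad off vertical, leaning to the sander's -x. 24 mm diameter; slides in along z with about 3 N and stays where pushed; past its end a sprung cap gives 4 mm more (4 to 14 N)
- sander_start (a joint): sander's start button, m pushed in: about 0 standing out, 0.008 fully in; counts as pushed in from 0.005
- sander_stop_top (a point): mushroom-headed STOP button of the sander: grey, 38 mm across, standing 24 mm out of its face, the taller and wider of the pair. Point at the centre of its top, z out of the face. Not to be pressed
- sander_stop (a joint): m pushed in, 0 at rest, sprung
- sanding_block: cork sanding block, 107 x 64 x 32 mm. Origin at its underside. A bystander, to be left where it is
- offcut: brown hardwood offcut, 130 x 55 x 36 mm. Origin at its underside. A bystander, to be left where it is
- tape_measure: black tape measure standing on the air cleaner's top, 70 x 42 x 56 mm. Origin at its underside. A bystander, to be left where it is
- glue_bottle: white glue bottle, 60 mm diameter, 135 mm tall. Origin at its underside. A bystander, to be left where it is
- screwdriver: screwdriver with black handle, 190 mm long, lying. Origin at its underside. A bystander, to be left where it is
- screw_jar: clear jar with steel lid standing on the air cleaner's top, 64 mm diameter, 75 mm tall. Origin at its underside. A bystander, to be left where it is

How it is judged:
By the outcome, as a careful person would: the job done as asked, in the order asked, and still so for the second after the job is handed in, with the robot touching nothing.
It also fails if it takes over 58 s, if anything falls off the work surface, if the arm or the gripper's body presses on something with over 40 N, if the wrist force passes 120 N, or if a joint passes its speed limit or range.

ROBOT

A 6-joint arm with a two-finger parallel gripper is mounted at the origin on the work surface. World frame = base frame: x ahead of the robot, y to its left, z up, the work surface at z = 0. Lengths are in mm, angles in rad, forces in N, time in s.
With the tool pointing down it reaches from about 400 to 925 mm from the base axis. Payload 12.5 kg.
Tool frame: the origin (TCP) lies midway between the tips of the shut fingers; the grasp point (between the pads) lies 19 mm behind it; z points along the fingers, y is the line along which they close (so a half turn about z gives the same grasp; the last joint's range is limited). The gripper opens to 95 mm and grips with 3 to 60 N. Pads are 20 mm wide; open, the fingers measure 119 mm over their backs; the gripper's body (75 mm by 180 mm) begins 59 mm behind the grasp point.
Start: joints at [1.066, 0.491, 1.559, -0, 1.092, -0.106], TCP at [242.681, 575.98, 214.661] pointing down, gripper open.
Joint ranges: [-3.1, 3.1], [-0.84, 2.19], [0.05, 2.79], [-1.13, 4.28], [0.06, 2.93], [-2.69, 2.69]. Speed limits (rad/s): [2.22, 2.22, 2.79, 3.14, 3.14, 3.14].

INTERFACE

Orientations are given as [roll, pitch, yaw] about the fixed x, y, z axes, in that order (R = Rz(yaw) Ry(pitch) Rx(roll)).
In Python, from cell import env gives the robot as it stands.
- The arm moves only by the tool carry_out, never from a script. Its argument "series" is a list of rows, each a list of 4 numbers: the shift along the world's x, y, z normalised to -1 to 1, where 1 is 5 cm, then the turn about the world's z normalised to -1 to 1, where 1 is 6 degrees. In form: [[x, y, z, turn], ...]. A call has exactly 5 rows; each row shifts and turns the commanded pose from where the row before left it; what a row does not reach is not made up. A row lasts 1/10 s, in which the tool goes at most 50 mm and 8.59 degrees, less where a joint would pass 70% of its speed; a pose out of reach is approached as far as the arm can. A call with a number of a shift or a turn outside -1 to 1 is refused whole. A call with a gripper value outside its range is refused whole. "fingers" is the closure, from -1 (fully open) to 1 (shut), set as the call begins (left out, the last holds). The fingers move at their own pace and stop on an object; the grip force is fixed at half the most. Time passes only in rows, so rows that do not move let the fingers close, or fill a call up. It gives the time, the measured TCP pose, the force, the opening and the grip force at its end, in the units of the state.
- env.state(): the state, without advancing time (a new reading comes with each control period).
- env.read_camera(name): name is "scene" or "side" or "wrist"; returns the picture (420x560x3 uint8, red, green, blue); there is no depth.
- env.calibration(name): a dict with "K" (3x3 intrinsics, pixels), "pose" (4x4, takes a point from camera to world coordinates). Camera axes: x right, y down, z forward; pixel columns grow to the right and rows downward; lengths in mm; the calibration is good to about 2 mm. A picture is of the moment at which its call begins: read the wrist's pose just before it. calibration takes no time and is no camera call; for the wrist camera it gives the pose at the moment of the call.
- env.job_done(): hands the job in; it is judged then, once.
Trained networks look in the newest picture that a camera, given by its name, has taken for a name from the list of things; names that differ only in an ending like _2 or _b are one class to them, and where a whole thing is asked for, a point or a joint stands for the part that bears it (a point fixed in the world has none). Each returns a list of dicts, best first, with "conf" (0 to 1); they miss things now and then, are a little off and sometimes report something else, mostly with a low value. They report only what shows in the picture. A call takes as long as a camera call.
- env.look_for(camera, label): "position" ([row, column] as shares, 0 to 1, of the picture: columns of its width, rows of its height, amid what is visible of it).
The state is a dict: "t": time; "joints": joint angles; "qvel": joint speeds; "tau": joint torques, N m; "eef_pos": TCP position; "tcp_rot": TCP orientation; "ft_force": force on the tool from outside, world axes, zero at the start; "moment": the same for the moment, N m; "opening": opening from 0.0 (shut) to 1.0 (fully open); "grip_force": force on a finger pad.
Only numpy, scipy, OpenCV 4.12 (cv2) and the standard library are available. Lean on these libraries where they do the work, as an engineer would, in place of code of your own. Each camera call takes 0.05 s, during which the arm holds its last target. There are 200 camera calls.

## Working session

There is one attempt and no reset: what is moved stays moved. The work goes in short steps, Python scripts to look and compute and a tool call to move; the robot and the scene stay as the last step left them, time stands still between calls to the robot, and variables do not carry over. Pictures are saved under pics/ and viewed, at most 13 in all, crops included, and the job is handed in when it is done.

Besides the shell and the picture viewer there is one more tool, called by a JSON object that holds its "op" and its "data", one argument or row to a line. carry_out: Moves the arm, as the interface text tells. Its arguments: {"type":"object","properties":{"series":{"type":"array","items":{"type":"array","items":{"type":"number","minimum":-1,"maximum":1}}},"fingers":{"type":"number"}},"required":["series"]}

```bash
mkdir -p pics
cat > h.py <<'E'
import numpy as np, cv2
from cell import env
def ray(cam,px):
    c=env.calibration(cam);K=np.array(c["K"]);T=np.array(c["pose"])
    d=T[:3,:3]@np.linalg.inv(K)@np.array([px[0],px[1],1.]);return T[:3,3],d
def at(cam,px,z):
    o,d=ray(cam,px);return o+d*(z-o[2])/d[2]
def proj(cam,p):
    c=env.calibration(cam);K=np.array(c["K"]);T=np.linalg.inv(np.array(c["pose"]))
    q=K@(T[:3,:3]@np.array(p,float)+T[:3,3]);return q[:2]/q[2]
def shot(cam,name):
    im=env.read_camera(cam);cv2.imwrite("pics/"+name,im[:,:,::-1]);return im
H=dict(breaker_top=59,cleaner_start_top=244,cleaner_stop_top=254,sander_start_top=88,sander_stop_top=95)
def find(cam,labels=H):
    for l in labels:
        for r in env.look_for(cam,l)[:3]:
            px=(r["position"][1]*560,r["position"][0]*420)
            print(cam,l,round(r["conf"],2),np.round(px,1),np.round(at(cam,px,H[l]),1))
E
python3 - <<'E'
from h import *
for c in("scene","side","wrist"):
    shot(c,c+"0.png"); find(c)
s=env.state();print(s["t"],s["eef_pos"],s["tcp_rot"],s["opening"])
for c in("scene","side","wrist"): print(np.round(env.calibration(c)["pose"],2))
E
```

```text
scene cleaner_start_top 0.6 [289.7 295.6] [ 636.2 -277.9  244. ]
scene cleaner_start_top 0.41 [288.7 289.3] [ 629.7 -262.9  244. ]
scene cleaner_stop_top 0.68 [286.7 312.4] [ 639.9 -322.6  254. ]
scene sander_start_top 0.52 [307.7 155.3] [568.3 250.4  88. ]
side cleaner_start_top 0.67 [329.3 296.5] [ 628.2 -275.3  244. ]
side cleaner_stop_top 0.59 [337.3 320.6] [ 633.6 -327.9  254. ]
side sander_start_top 0.57 [277.2 164.6] [567.1 242.3  88. ]
0.9 [242.67492086 575.98237549 214.65949092] [ 3.14148499e+00 -2.49982218e-05  2.74278526e+00] 1.0020199631396731
[[ 9.70000e-01  2.30000e-01 -1.10000e-01  6.82640e+02]
 [ 2.60000e-01 -8.60000e-01  4.40000e-01 -5.54060e+02]
 [ 1.00000e-02 -4.50000e-01 -8.90000e-01  1.26752e+03]
 [ 0.00000e+00  0.00000e+00  0.00000e+00  1.00000e+00]]
[[ 1.0000e+00 -4.0000e-02  4.0000e-02  5.0792e+02]
 [-6.0000e-02 -7.6000e-01  6.5000e-01 -6.7014e+02]
 [ 1.0000e-02 -6.5000e-01 -7.6000e-01  9.3326e+02]
 [ 0.0000e+00  0.0000e+00  0.0000e+00  1.0000e+00]]
[[ 3.9000e-01  8.9000e-01  2.3000e-01  1.7702e+02]
 [ 9.2000e-01 -3.8000e-01 -1.0000e-01  6.0308e+02]
 [-0.0000e+00  2.5000e-01 -9.7000e-01  3.8495e+02]
 [ 0.0000e+00  0.0000e+00  0.0000e+00  1.0000e+00]]
```

View pics/scene0.png

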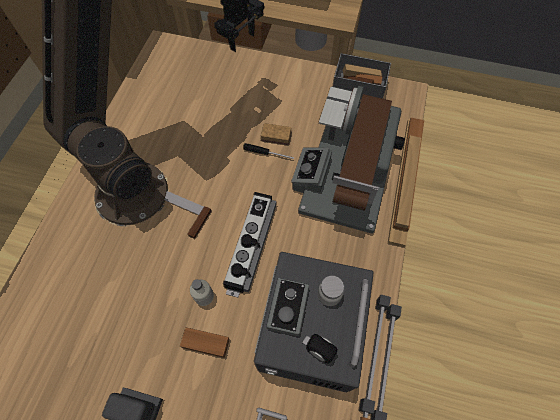

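View pics/side0.png

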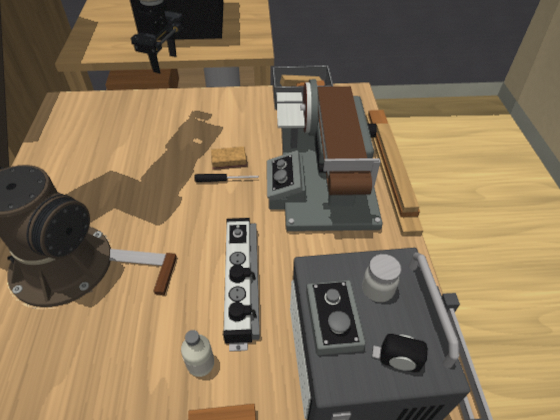

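The scene view shows the breaker at about (259,208), the cleaner's start at (290,294) with its stop at (286,314), and the sander's start at (311,157) with its stop at (307,168). The side view agrees. I'll zoom in on the buttons.

Run:
```python
from h import *
a=cv2.imread("pics/scene0.png");b=cv2.imread("pics/side0.png")
def c(im,x,y,w=33,s=8): return cv2.resize(im[y-w:y+w,x-w:x+w],None,fx=4,fy=4,interpolation=cv2.INTER_CUBIC)
top=np.hstack([c(a,259,208),c(a,289,302),c(a,309,163)]);bot=np.hstack([c(b,237,235),c(b,336,308),c(b,281,171)])
cv2.imwrite("pics/crop.png",np.vstack([top,bot]))
```

```text
(no output)
```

View pics/crop.png

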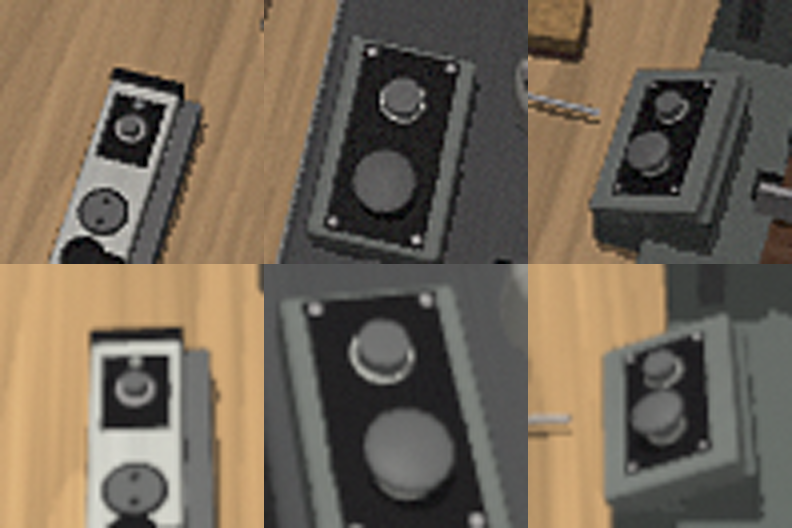

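The crops show each plain button clearly. The smaller, upper one in each pair is the start. Next I triangulate them from both cameras.

Run:
```python
from h import *
P=dict(breaker=((258.5,206.5),(237.5,231.2),59),cstart=((290.75,293.5),(332.5,295.2),244),cstop=((286,314.2),(339,321),254),
sstart=((312,155.5),(281.5,163.5),88),sstop=((306.5,167.5),(280.2,173.8),93),
bottle=((196,286),(193,338),135),strip_far=((265,195),(238,221),45),strip_near=((228,289),(237,337),45),
cl_corner=((284,254),(296,256),200),cl_corner2=((257,371),None,200),rest=((332,92),(290,97),130),guard=((352,87),(311,82),214),disc_bot=((345,130),(311,128),130),
arm_corner=((340,180),(332,172),191),fence_end=((335,180),(331,171),180),basefl=((301,214),(287,227),20),scr=((245,148),(197,177),15),scr_tip=((293,158),(258,178),10),block=((263,133),None,32))
for n,(a,b,z) in P.items():
    o,d=ray("scene",a);s=at("scene",a,z);m="";
    if b:
        o2,d2=ray("side",b);A=[];B=[]
        M=np.zeros((3,3));v=np.zeros(3)
        for O,D in((o,d),(o2,d2)):
            D=D/np.linalg.norm(D);Q=np.eye(3)-np.outer(D,D);M+=Q;v+=Q@O
        m=(np.round(at("side",b,z)[:2]),np.round(np.linalg.solve(M,v)))
    print(n,np.round(s),*m)
```

```text
breaker [456.  33.  59.] [453.  32.] [454.  36.  54.]
cstart [ 637. -272.  244.] [ 634. -273.] [ 636. -269.  237.]
cstop [ 639. -327.  254.] [ 636. -329.] [ 638. -325.  245.]
sstart [583. 253.  88.] [579. 246.] [581. 266.  70.]
sstop [576. 198.  93.] [573. 200.] [574. 201.  91.]
bottle [ 372. -289.  135.] [ 372. -288.] [ 373. -290.  139.]
strip_far [462.  87.  45.] [454.  78.] [454. 107.   9.]
strip_near [ 443. -252.   45.] [ 451. -248.] [ 451. -261.   74.]
cl_corner [ 591. -158.  200.] [ 581. -153.] [ 586. -154.  197.]
cl_corner2 [ 604. -465.  200.]
rest [594. 510. 130.] [623. 504.] [608. 472. 160.]
guard [661. 470. 214.] [678. 452.] [670. 462. 214.]
disc_bot [671. 355. 130.] [672. 347.] [673. 365. 117.]
arm_corner [693. 118. 191.] [691.  97.] [697. 138. 156.]
fence_end [678. 121. 180.] [692. 112.] [685. 112. 187.]
basefl [594.  61.  20.] [583.  70.] [588.  63.  24.]
scr [333. 272.  15.] [331. 280.] [336. 261.  33.]
scr_tip [512. 278.  10.] [512. 271.] [511. 288.  -6.]
block [382. 342.  32.]
```

{"op": "carry_out", "data": {
  "series": [
    [0.28,-0.72,0,0.25],
    [0.28,-0.72,0,0.25],
    [0.28,-0.72,0,0.25],
    [0.28,-0.72,0,0.25],
    [0.28,-0.72,0,0.25]
  ],
  "fingers": 1
}}

```text
t: 1.4
eef_pos: [313.0, 394.6, 214.8]
tcp_rot: [3.141, 0.0, 2.875]
ft_force: [0.7, -0.6, -0.4]
opening: 0.635
grip_force: 0.0
```

{"op": "carry_out", "data": {
  "series": [
    [0.28,-0.72,0,0.25],
    [0.28,-0.72,0,0.25],
    [0.28,-0.72,0,0.25],
    [0.28,-0.72,0,0.25],
    [0.28,-0.72,0,0.25]
  ]
}}

```text
t: 1.9
eef_pos: [383.1, 214.6, 214.9]
tcp_rot: [3.141, 0.001, 3.006]
ft_force: [0.6, 0.1, -0.0]
opening: 0.217
grip_force: 0.0
```

{"op": "carry_out", "data": {
  "series": [
    [0.28,-0.72,0,0.25],
    [0.28,-0.72,0,0.25],
    [0.28,-0.72,0,0.25],
    [0.28,-0.72,0,0.25],
    [0,0,0,0]
  ]
}}

```text
t: 2.4
eef_pos: [440.1, 68.9, 214.8]
tcp_rot: [-3.141, 0.001, 3.106]
ft_force: [0.7, 0.4, -0.1]
opening: 0.003
grip_force: 0.0
```

Run:
```python
from h import *
s=env.state();print(s["t"],s["eef_pos"],s["tcp_rot"],s["opening"],s["ft_force"])
shot("wrist","w1.png");find("wrist",["breaker_top"])
print("expect",proj("wrist",(454.5,33,59)), "tcp",proj("wrist",s["eef_pos"]))
```

```text
2.4 [440.13298029  68.86183125 214.77621791] [-3.14124342e+00  1.02832009e-03  3.10639679e+00] 0.0031440865105835016 [ 0.71014015  0.44702759 -0.09110646]
wrist breaker_top 0.67 [241.9 211.6] [447.1  35.6  59. ]
wrist breaker_top 0.49 [ 68.3 343. ] [ 584.1 -157.7   59. ]
expect [239.66968985 219.17066457] tcp [274.43293236 268.18828941]
```

View pics/w1.png

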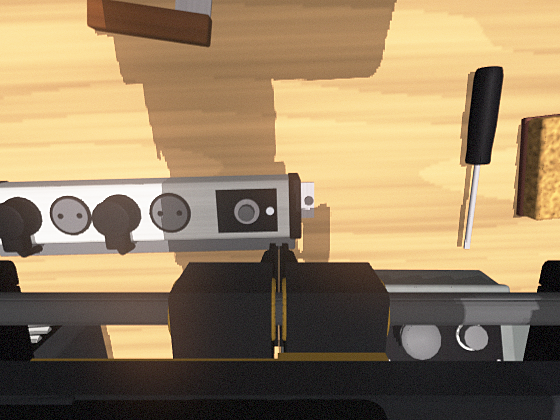

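The wrist picture shows the breaker at (246,211), roughly 8 mm from the fixed cameras' estimate. I'll go lower and compare the tip with the button directly.

{"op": "carry_out", "data": {
  "series": [
    [0.06,-0.17,-0.6,0.08],
    [0.06,-0.17,-0.6,0.08],
    [0.06,-0.18,-0.6,0.08],
    [0.06,-0.18,-0.6,0.08],
    [0,0,-0.2,0]
  ]
}}

```text
t: 3.0
eef_pos: [449.7, 37.5, 82.7]
tcp_rot: [3.141, -0.003, -3.14]
ft_force: [0.2, -0.0, 0.1]
opening: 0.005
grip_force: 0.0
```

Run:
```python
from h import *
s=env.state();print(s["t"],s["eef_pos"],s["tcp_rot"],s["ft_force"])
w=shot("wrist","w2.png");a=shot("scene","s2.png");b=shot("side","d2.png")
find("wrist",["breaker_top"])
def c(im,cam,p=s["eef_pos"]):
    u=proj(cam,p);x,y=np.round(u).astype(int);w_=24
    k=cv2.resize(im[y-w_:y+w_,x-w_:x+w_,::-1],(264,264),interpolation=cv2.INTER_CUBIC)
    print(cam,"tcp",u,"crop origin",x-w_,y-w_); return k
ww=cv2.resize(w[120:380,80:480,::-1],(528,343))
cv2.imwrite("pics/c2.png",np.vstack([np.hstack([c(a,"scene"),c(b,"side")]),ww]))
print(proj("wrist",s["eef_pos"]),"wrist crop origin 80,120 scale1.32")
```

```text
3.0 [449.69953395  37.54003338  82.70224343] [ 3.14125638 -0.00322973 -3.1399348 ] [ 0.2443105  -0.02513909  0.1169171 ]
wrist breaker_top 0.72 [270.4 240.9] [446.4  32.6  59. ]
scene tcp [256.76117016 201.3510317 ] crop origin 233 177
side tcp [235.42721449 223.6567805 ] crop origin 211 200
[278.7935711  261.30300237] wrist crop origin 80,120 scale1.32
```

View pics/c2.png

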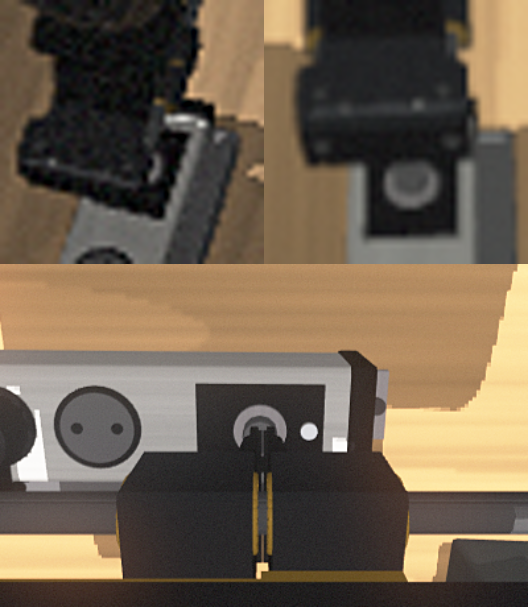

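Run:
```python
from h import *
f=lambda x,y:((x)/1.32+80,(y-264)/1.32+120)
for n,p,z in(("ring",(260.5,430),47),("edge-",(300,363),45),("edge+",(60,483),45),("dark-",(260,385),45)): print(n,f(*p),np.round(at("wrist",f(*p),z),1))
for dx in(-10,-12,0,10):
  for dy in(-12,12): print(dx,dy,np.round(proj("wrist",(449.7+dx,37.5+dy,82.7)),1))
import cv2
w=cv2.imread("pics/w2.png");print()
cv2.imwrite("pics/w2c.png",cv2.resize(w[210:290,220:340],(780,520),interpolation=cv2.INTER_CUBIC))
```

```text
ring (277.3484848484849, 245.75757575757575) [453.7  36.7  47. ]
edge- (307.27272727272725, 195.0) [421.5  55.   45. ]
edge+ (125.45454545454545, 285.9090909090909) [482.3 -63.2  45. ]
dark- (276.969696969697, 211.66666666666666) [432.   36.4  45. ]
-10 -12 [255.7 243.4]
-10 12 [301.7 243.4]
-12 -12 [255.7 239.7]
-12 12 [301.8 239.8]
0 -12 [256.  261.3]
0 12 [301.4 261.3]
10 -12 [256.3 278.7]
10 12 [301.1 278.7]
```

View pics/w2c.png

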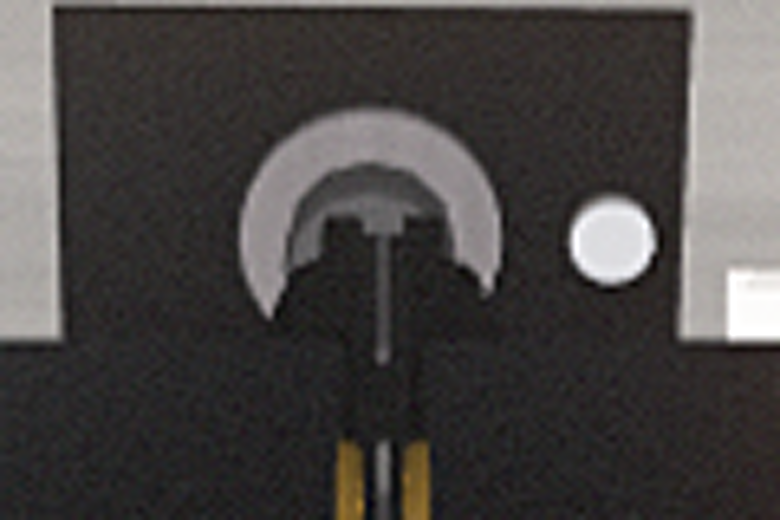

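Run:
```python
from h import *
print(at("wrist",(277,240),59)+[8,0,0],at("wrist",(277,246.6),46),at("wrist",(277,246.6),48))
```

```text
[453.81475408  36.49789739  59.        ] [454.59995665  36.44110375  46.        ] [453.8843496   36.44949819  48.        ]
```

{"op": "carry_out", "data": {
  "series": [
    [0.07,-0.02,0,0],
    [0,0,-0.12,0],
    [0,0,-0.12,0],
    [0,0,-0.1,0],
    [0,0,-0.04,0]
  ]
}}

```text
t: 3.7
eef_pos: [453.9, 36.0, 65.0]
tcp_rot: [3.141, -0.001, -3.141]
ft_force: [-0.0, 0.6, -0.9]
opening: 0.003
grip_force: 0.0
```

{"op": "carry_out", "data": {
  "series": [
    [0,0,-0.05,0],
    [0,0,-0.05,0],
    [0,0,-0.05,0],
    [0,0,-0.04,0],
    [0,0,0,0]
  ]
}}

```text
t: 4.2
eef_pos: [454.2, 36.0, 56.0]
tcp_rot: [3.141, -0.0, -3.14]
ft_force: [-0.1, -0.2, -0.1]
opening: 0.001
grip_force: 0.0
```

{"op": "carry_out", "data": {
  "series": [
    [0,0,-0.03,0],
    [0,0,-0.03,0],
    [0,0,0,0],
    [0,0,0,0],
    [0,0,0,0]
  ]
}}

```text
t: 4.7
eef_pos: [454.2, 36.0, 53.1]
tcp_rot: [3.141, -0.0, -3.14]
ft_force: [0.2, 0.4, 0.8]
opening: 0.005
grip_force: 0.0
```

{"op": "carry_out", "data": {
  "series": [
    [0,0,-0.03,0],
    [0,0,-0.02,0],
    [0,0,0,0],
    [0,0,0,0],
    [0,0,0,0]
  ]
}}

```text
t: 5.2
eef_pos: [454.2, 36.0, 50.8]
tcp_rot: [3.142, 0.0, -3.14]
ft_force: [-0.7, 0.4, 5.0]
opening: 0.002
grip_force: 2.5
```

{"op": "carry_out", "data": {
  "series": [
    [0,0,-0.02,0],
    [0,0,0,0],
    [0,0,0,0],
    [0,0,0,0],
    [0,0,0,0]
  ]
}}

```text
t: 5.7
eef_pos: [454.3, 36.0, 49.9]
tcp_rot: [3.142, 0.0, -3.14]
ft_force: [-1.3, -0.3, 7.5]
opening: 0.002
grip_force: 3.6
```

{"op": "carry_out", "data": {
  "series": [
    [0,0,0.3,0],
    [0,0,0.9,0],
    [0,0,1,0],
    [0,0,1,0],
    [0,0,0.8,0]
  ]
}}

```text
t: 6.2
eef_pos: [454.1, 36.0, 252.5]
tcp_rot: [-3.142, 0.002, -3.14]
ft_force: [0.4, -0.1, -0.5]
opening: 0.006
grip_force: 0.0
```

{"op": "carry_out", "data": {
  "series": [
    [0.4,-0.6,0.2,0],
    [0.4,-0.65,0.2,0],
    [0.4,-0.65,0.1,0],
    [0.4,-0.65,0.1,0],
    [0.4,-0.65,0.1,0]
  ]
}}

```text
t: 6.7
eef_pos: [554.7, -125.4, 284.7]
tcp_rot: [3.141, -0.0, -3.14]
ft_force: [0.5, 0.3, 0.2]
opening: 0.005
grip_force: 0.0
```

{"op": "carry_out", "data": {
  "series": [
    [0.4,-0.65,0.1,0],
    [0.4,-0.65,0,0],
    [0.4,-0.65,0,0],
    [0.4,-0.65,0,0],
    [0,0,0,0]
  ]
}}

```text
t: 7.2
eef_pos: [635.2, -257.5, 287.8]
tcp_rot: [3.141, -0.001, 3.14]
ft_force: [-1.0, 0.1, -1.5]
opening: 0.005
grip_force: 0.0
```

Run:
```python
from h import *
s=env.state();print(s["t"],s["eef_pos"],s["tcp_rot"],s["ft_force"])
w=shot("wrist","w3.png");find("wrist",["cleaner_start_top","cleaner_stop_top"])
print(proj("wrist",(636,-271,244)))
```

```text
7.2 [ 635.19914742 -257.53264664  287.80454066] [ 3.14141020e+00 -1.17502756e-03  3.14024406e+00] [-0.96929946  0.12902136 -1.46659302]
wrist cleaner_start_top 0.71 [258.1 236.4] [ 632.4 -267.8  244. ]
wrist cleaner_stop_top 0.57 [171.6 243.7] [ 633.9 -320.2  254. ]
wrist cleaner_stop_top 0.45 [539.5 226.8] [623.2 -94.2 254. ]
[252.20553783 241.57681671]
```

View pics/w3.png

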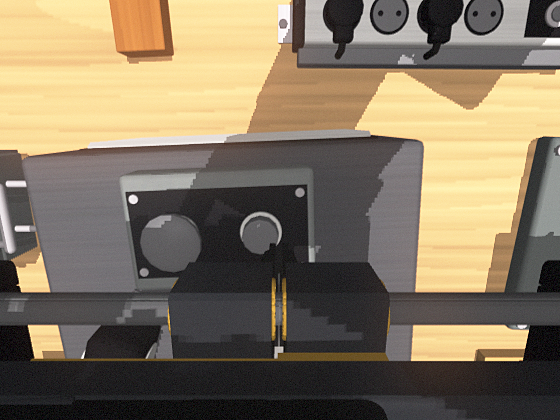

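The cleaner's start top shows at (259,235), with its stop at (171,241). That puts the start at about (634,-269), consistent with the fixed cameras.

{"op": "carry_out", "data": {
  "series": [
    [0,-0.15,0,0],
    [0,-0.15,-0.1,0],
    [0,0,-0.3,0],
    [0,0,-0.25,0],
    [0,0,-0.05,0]
  ]
}}

```text
t: 7.85
eef_pos: [633.6, -268.7, 252.9]
tcp_rot: [3.14, -0.002, -3.14]
ft_force: [0.1, -0.0, 0.3]
opening: 0.005
grip_force: 0.0
```

Run:
```python
from h import *
s=env.state();print(s["t"],s["eef_pos"],s["ft_force"])
w=shot("wrist","w4.png")
cv2.imwrite("pics/w4c.png",cv2.resize(w[200:290,210:330,::-1],(720,540),interpolation=cv2.INTER_CUBIC))
```

```text
7.85 [ 633.56745898 -268.73068051  252.86458421] [ 0.06239841 -0.01774306  0.28868121]
```

View pics/w4c.png

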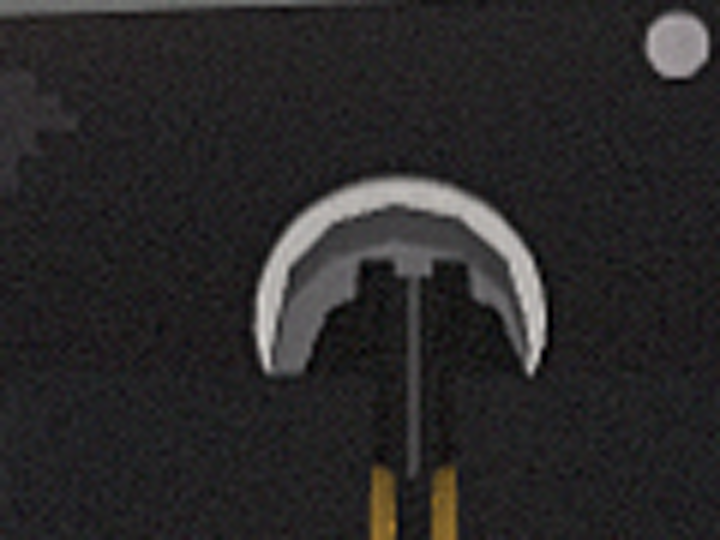

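The tip sits about 1 mm off the cleaner button's centre (column 413 against 400 in the crop), so I press.

{"op": "carry_out", "data": {
  "series": [
    [0,-0.02,-0.07,0],
    [0,0,-0.07,0],
    [0,0,-0.05,0],
    [0,0,-0.05,0],
    [0,0,0,0]
  ]
}}

```text
t: 8.4
eef_pos: [634.2, -270.0, 242.6]
tcp_rot: [3.142, 0.0, -3.14]
ft_force: [-0.9, -0.0, -0.7]
opening: 0.007
grip_force: 0.0
```

{"op": "carry_out", "data": {
  "series": [
    [0,0,-0.03,0],
    [0,0,-0.03,0],
    [0,0,-0.02,0],
    [0,0,0,0],
    [0,0,0,0]
  ]
}}

```text
t: 8.9
eef_pos: [634.2, -270.0, 238.6]
tcp_rot: [3.141, 0.0, -3.14]
ft_force: [1.0, -0.8, 0.9]
opening: 0.005
grip_force: 0.4
```

{"op": "carry_out", "data": {
  "series": [
    [0,0,-0.03,0],
    [0,0,-0.03,0],
    [0,0,0,0],
    [0,0,0,0],
    [0,0,0,0]
  ]
}}

```text
t: 9.4
eef_pos: [634.2, -270.0, 235.9]
tcp_rot: [-3.141, 0.0, -3.14]
ft_force: [-0.4, 0.3, 5.0]
opening: 0.002
grip_force: 2.4
```

{"op": "carry_out", "data": {
  "series": [
    [0,0,-0.02,0],
    [0,0,0,0],
    [0,0,0,0],
    [0,0,0,0],
    [0,0,0,0]
  ]
}}

```text
t: 9.9
eef_pos: [634.3, -270.1, 235.2]
tcp_rot: [-3.141, 0.001, -3.14]
ft_force: [-0.7, -0.2, 7.2]
opening: 0.007
grip_force: 3.4
```

{"op": "carry_out", "data": {
  "series": [
    [0,0,0.3,0],
    [0,0,0.9,0],
    [0,0,0.3,0],
    [-0.1,0.4,0,0],
    [-0.1,0.7,0,0]
  ]
}}

```text
t: 10.4
eef_pos: [623.8, -216.0, 309.1]
tcp_rot: [-3.141, -0.0, 3.141]
ft_force: [-0.3, 1.3, 0.3]
opening: 0.002
grip_force: 0.0
```

{"op": "carry_out", "data": {
  "series": [
    [-0.1,0.75,0,0],
    [-0.1,0.75,0,0],
    [-0.1,0.75,0,0],
    [-0.1,0.75,0,0],
    [-0.1,0.75,0,0]
  ]
}}

```text
t: 10.9
eef_pos: [598.6, -26.1, 309.2]
tcp_rot: [3.141, -0.001, -3.141]
ft_force: [0.2, -0.7, 0.5]
opening: 0.005
grip_force: 0.0
```

{"op": "carry_out", "data": {
  "series": [
    [-0.1,0.75,0,0],
    [-0.1,0.75,0,0],
    [-0.15,0.75,-0.2,0],
    [-0.15,0.75,-0.3,0],
    [-0.15,0.75,-0.3,0]
  ]
}}

```text
t: 11.4
eef_pos: [566.1, 161.4, 268.9]
tcp_rot: [-3.142, -0.0, -3.14]
ft_force: [0.8, -0.2, -0.0]
opening: 0.005
grip_force: 0.0
```

{"op": "carry_out", "data": {
  "series": [
    [-0.1,0.75,-0.4,0],
    [-0.1,0.75,-0.5,0],
    [0,0.2,-0.7,0],
    [0,0,-0.5,0],
    [0,0,0,0]
  ]
}}

```text
t: 11.9
eef_pos: [554.9, 244.9, 161.1]
tcp_rot: [-3.14, -0.006, -3.139]
ft_force: [-0.4, 0.6, 0.5]
opening: 0.005
grip_force: 0.0
```

Run:
```python
from h import *
s=env.state();print(s["t"],s["eef_pos"],s["tcp_rot"],s["ft_force"])
w=shot("wrist","w5.png");find("wrist",["sander_start_top","sander_stop_top"])
print(proj("wrist",(580,253,88)))
```

```text
11.9 [554.94363944 244.93453407 161.10467567] [-3.13967757 -0.00615858 -3.13948019] [-0.39890968  0.60680357  0.5062717 ]
wrist sander_start_top 0.58 [294.6 251.3] [577.6 256.5  88. ]
wrist sander_stop_top 0.94 [211.6 244.6] [570.6 195.8  95. ]
[289.81178983 253.22073772]
```

View pics/w5.png

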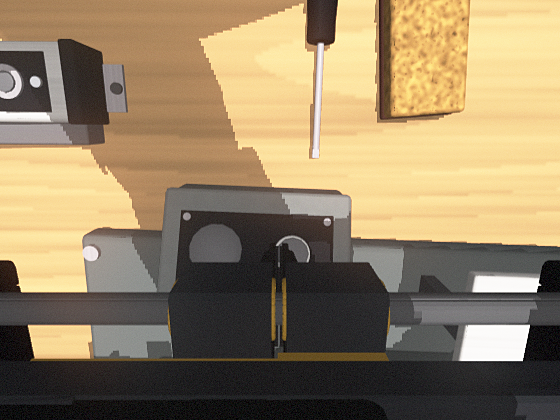

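The start ring is at (293,248) and the stop at (215,247). I go to a standoff along the button's axis, with the tips' +x edge aimed at the button's middle.

{"op": "carry_out", "data": {
  "series": [
    [0.1,0.1,-0.2,0],
    [0.1,0.1,-0.4,0],
    [0,0,-0.4,0],
    [0,0,-0.2,0],
    [0,0,0,0]
  ]
}}

```text
t: 12.55
eef_pos: [566.5, 254.8, 103.8]
tcp_rot: [-3.141, -0.001, -3.141]
ft_force: [-1.3, 1.0, -0.0]
opening: 0.004
grip_force: 0.0
```

Run:
```python
from h import *
s=env.state();print(s["t"],s["eef_pos"],s["ft_force"])
w=shot("wrist","w6.png");a=shot("side","d6.png")
u=np.round(proj("side",s["eef_pos"])).astype(int);print(u)
A=cv2.resize(w[200:300,210:350,::-1],(560,400),interpolation=cv2.INTER_CUBIC)
B=cv2.resize(a[u[1]-40:u[1]+60,u[0]-25:u[0]+35,::-1],(240,400),interpolation=cv2.INTER_CUBIC)
cv2.imwrite("pics/w6c.png",np.hstack([A,B]))
```

```text
12.55 [566.52033691 254.75816254 103.79464355] [-1.2996604   0.95923874 -0.02963381]
[277 157]
```

View pics/w6c.png

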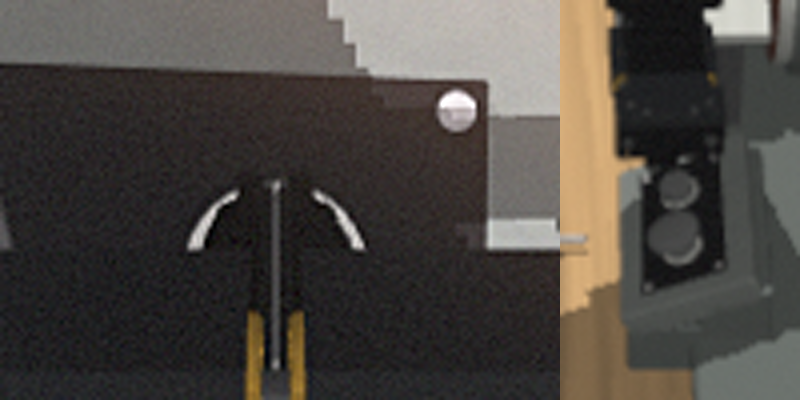

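The tip is centred on the sander's start ring in y, at column 275 against 276. I press along the button's axis in small steps.

{"op": "carry_out", "data": {
  "series": [
    [0.024,0,-0.055,0],
    [0.024,0,-0.055,0],
    [0.024,0,-0.055,0],
    [0.024,0,-0.055,0],
    [0,0,0,0]
  ]
}}

```text
t: 13.15
eef_pos: [571.5, 254.9, 93.3]
tcp_rot: [-3.142, -0.0, -3.14]
ft_force: [-0.6, -0.4, -0.0]
opening: 0.005
grip_force: 0.0
```

{"op": "carry_out", "data": {
  "series": [
    [0.016,0,-0.037,0],
    [0.016,0,-0.037,0],
    [0.016,0,-0.037,0],
    [0,0,0,0],
    [0,0,0,0]
  ]
}}

```text
t: 13.65
eef_pos: [573.9, 255.0, 88.1]
tcp_rot: [3.142, 0.0, -3.14]
ft_force: [-0.5, -0.0, 0.5]
opening: 0.005
grip_force: 0.3
```

{"op": "carry_out", "data": {
  "series": [
    [0.016,0,-0.037,0],
    [0.016,0,-0.037,0],
    [0,0,0,0],
    [0,0,0,0],
    [0,0,0,0]
  ]
}}

```text
t: 14.15
eef_pos: [575.5, 255.0, 84.3]
tcp_rot: [3.141, -0.0, -3.14]
ft_force: [-0.5, -0.3, 0.8]
opening: 0.004
grip_force: 0.2
```

{"op": "carry_out", "data": {
  "series": [
    [0.012,0,-0.027,0],
    [0.008,0,-0.018,0],
    [0,0,0,0],
    [0,0,0,0],
    [0,0,0,0]
  ]
}}

```text
t: 14.65
eef_pos: [576.4, 255.0, 82.5]
tcp_rot: [3.142, -0.0, -3.14]
ft_force: [-2.8, -1.0, 6.4]
opening: 0.002
grip_force: 3.5
```

{"op": "carry_out", "data": {
  "series": [
    [0.008,0,-0.016,0],
    [0,0,0,0],
    [0,0,0,0],
    [0,0,0,0],
    [0,0,0,0]
  ]
}}

```text
t: 15.15
eef_pos: [576.7, 255.0, 81.9]
tcp_rot: [3.142, -0.0, -3.14]
ft_force: [-3.1, -1.2, 8.2]
opening: 0.008
grip_force: 4.4
```

{"op": "carry_out", "data": {
  "series": [
    [-0.06,0,0.14,0],
    [-0.2,0,0.5,0],
    [-0.2,0,0.8,0],
    [0,0,0.8,0],
    [0,0,0.4,0]
  ]
}}

```text
t: 15.65
eef_pos: [554.3, 255.3, 216.9]
tcp_rot: [3.14, 0.004, -3.14]
ft_force: [1.0, 0.1, -0.4]
opening: 0.004
grip_force: 0.0
```

{"op": "carry_out", "data": {
  "series": [
    [-0.6,0,0.2,0],
    [-0.6,0,0,0],
    [-0.4,0,0,0],
    [0,0,0,0],
    [0,0,0,0]
  ]
}}

```text
t: 16.15
eef_pos: [474.4, 255.2, 223.8]
tcp_rot: [3.141, 0.001, -3.14]
ft_force: [-0.1, -0.1, -0.2]
opening: 0.006
grip_force: 0.0
```

Run:
```python
from h import *
s=env.state();print(s["t"],s["eef_pos"],s["ft_force"])
a=shot("side","d7.png");b=shot("scene","s7.png")
def c(im,x,y,w=33): return cv2.resize(im[y-w:y+w,x-w:x+w,::-1],None,fx=4,fy=4,interpolation=cv2.INTER_CUBIC)
cv2.imwrite("pics/fin.png",np.vstack([np.hstack([c(b,259,208),c(b,289,302),c(b,309,163)]),np.hstack([c(a,237,235),c(a,336,308),c(a,281,171)])]))
```

```text
16.15 [474.3733741  255.16676016 223.75447115] [-0.12224814 -0.07089834 -0.2059939 ]
```

View pics/fin.png

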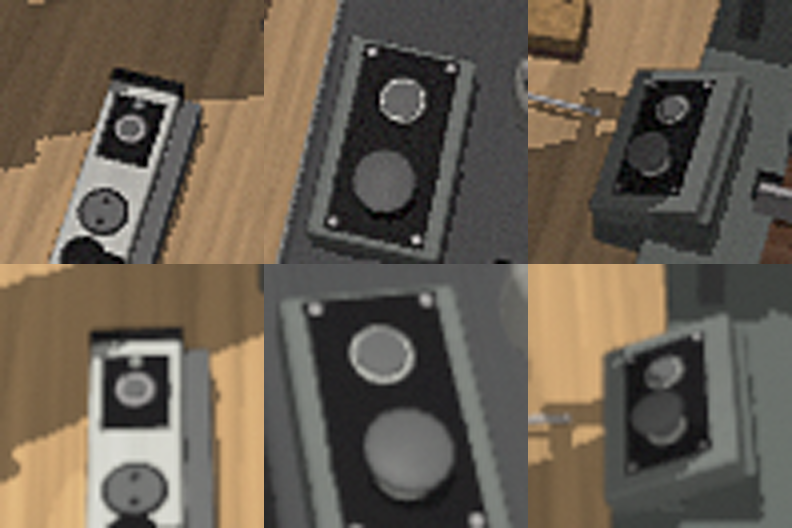

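In the crops all three buttons sit well in within their rings, and both stop buttons still stand out as before.

```bash
python3 -c "
from cell import env
print(env.job_done())"
```

```text
the job is handed in; nothing more can be done
None
```

I pressed in the strip's breaker, then the air cleaner's start, then the sander's start, each with under 10 N; the final pictures show all three in and both stop buttons still out, and the job is handed in with the arm clear at about 16 s.

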